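# Sweep the loose nuts into the collecting bay

## Task

Clear the bench: with closed fingers, sweep the three loose dark steel nuts along the bench top into the blue collecting bay through its open side, so that all three end wholly inside it, lying flat. Only push them, never pick them up, and leave the red bottle and the brass bolt standing where they are among the nuts; disturb nothing else on the bench.

Things in the scene. Friction and masses are not known exactly. Their poses are not given: they have to be found in the camera images.
- bay: Blue collecting bay fixed to the bench: three walls 6 mm thick, 28 mm high, round a blue floor level with the bench (no step). Inside: 130 mm deep (its x), 160 mm wide (its y). Origin: middle of the floor, z up. Its back wall is at x = +65 mm, side walls at y = -80 and +80 mm (inner faces). Its fourth side, x = -65 mm, is the open mouth, facing the robot's right (world -y) within 0.35 rad.
- bay_mouth (a point): Middle of the bay's open mouth, at floor level, 65 mm from the bay's origin; the mouth is 160 mm wide.
- nut_a_mid (a point): Middle of one of three alike loose dark steel hex nuts: 36 mm across flats, 42 mm across corners, 19 mm high, about 100 g, 24 mm hole. It lies flat on the bench, so this point is 9.5 mm above it. Starts on the open bench in front of the bay's mouth, 95 mm or more (centres) from the other nuts, bottle and bolt; slides when pushed, does not roll.
- nut_b_mid (a point): Middle of one of three alike loose dark steel hex nuts: 36 mm across flats, 42 mm across corners, 19 mm high, about 100 g, 24 mm hole. It lies flat on the bench, so this point is 9.5 mm above it. Starts on the open bench in front of the bay's mouth, 95 mm or more (centres) from the other nuts, bottle and bolt; slides when pushed, does not roll.
- nut_c_mid (a point): Middle of one of three alike loose dark steel hex nuts: 36 mm across flats, 42 mm across corners, 19 mm high, about 100 g, 24 mm hole. It lies flat on the bench, so this point is 9.5 mm above it. Starts on the open bench in front of the bay's mouth, 95 mm or more (centres) from the other nuts, bottle and bolt; slides when pushed, does not roll.
- bottle: Small red bottle with a white cap, standing loose among the nuts: 30 mm diameter, 54 mm high, 60 g. Origin at the centre of its underside, z up. To be left alone.
- bolt: Brass hex bolt standing loose on its head among the nuts: head 33 mm across and 13 mm high, shank 20 mm, 55 mm high in all, 160 g. Origin at the centre of its underside, z up. To be left alone.
- screwdriver: Screwdriver lying loose on the bench well to the right, clear of the work. To be left alone.
- tape: Yellow tape measure, 62 x 36 x 60 mm high, standing on the bench well to the right, clear of the work. To be left alone.
- mallet: Mallet with a wooden handle lying on the bench well to the left, beyond the bay. To be left alone.

How it is judged:
At the end, for the whole second after the job is handed in: All three nuts lie flat (middle below 15 mm) and at rest inside the bay, each with its middle at least 20 mm in from the mouth line and between the walls; the bottle and the bolt stand upright (within 0.15 rad) within 20 mm of where they began (x of nut_a_mid in the frame of bay between -0.045 and 0.065 m and y of nut_a_mid in the frame of bay between -0.08 and 0.08 m and height (world z) of each of nut_a_mid, nut_b_mid, nut_c_mid below 0.015 m and linear speed of each of nut_a, nut_b, nut_c below 0.02 m/s and x of nut_b_mid in the frame of bay between -0.045 and 0.065 m and y of nut_b_mid in the frame of bay between -0.08 and 0.08 m and x of nut_c_mid in the frame of bay between -0.045 and 0.065 m and y of nut_c_mid in the frame of bay between -0.08 and 0.08 m and angle between each of bottle, bolt's own z axis and vertical below 0.15 rad and distance of each of bottle, bolt from where it was at the start of the episode below 0.02 m); the robot touches nothing.
It fails at once if a nut is lifted off the bench (its middle more than 30 mm up; lying flat it is 9.5 mm up) (height (world z) of any of nut_a_mid, nut_b_mid, nut_c_mid above 0.03 m).
It fails at once if the red bottle or the brass bolt is tipped or shifted by more than 20 mm (distance of any of bottle, bolt from where it was at the start of the episode above 0.02 m or angle between any of bottle, bolt's own z axis and vertical above 0.3 rad).
It fails at once if the screwdriver, tape measure or mallet is shifted by more than 20 mm (distance of any of screwdriver, tape, mallet from where it was at the start of the episode above 0.02 m).
It also fails if it takes over 72 s, if anything falls off the work surface, if the arm or the gripper's body presses on something with over 40 N, if the wrist force passes 120 N, or if a joint passes its speed limit or range.

## Robot

A 6-joint arm with a two-finger parallel gripper is mounted at the origin on the work surface. World frame = base frame: x ahead of the robot, y to its left, z up, the work surface at z = 0. Lengths are in m, angles in rad, forces in N, time in s.
With the tool pointing down it reaches from about 0.225 to 0.875 m from the base axis. Payload 3.4 kg.
Tool frame: the origin (TCP) lies between the finger pads; the fingertips stand 8 mm ahead of it and the grasp point (between the pads) lies 11 mm behind it; z points along the fingers, y is the line along which they close (so a half turn about z gives the same grasp; the last joint's range is limited). The gripper opens to 85 mm and grips with 20 to 120 N. Pads are 22 mm wide; open, the fingers measure 114 mm over their backs; the gripper's body (76 mm by 85 mm) begins 54 mm behind the grasp point. The pads swing forward as they close: fully open they stand 13 mm farther back than shut.
Start: joints at [1.072, 0.276, 1.505, -0, 1.361, -0.121], TCP at [0.212, 0.534, 0.239] pointing down, gripper open.
Joint ranges: [-2.89, 2.89], [-0.75, 2.08], [0.22, 2.7], [-1.18, 4.32], [0.11, 2.71], [-2.7, 2.7]. Speed limits (rad/s): [2.57, 2.57, 3.14, 3.14, 3.14, 3.14].

## Interface

Orientations are given as a unit quaternion [w, x, y, z].
In Python, from rig import manip, optics, finder gives the robot as it stands.
- The arm moves only by the tool servo_tool, never from a script. Its argument "increments" is a list of rows, each a list of 7 numbers: the shift along the tool's x, y, z in cm, then the turn, a rotation vector about the tool's x, y, z in degrees, then the closure, from -1 (fully open) to 1 (shut). In form: [[x, y, z, rx, ry, rz, gripper], ...]. A call has exactly 5 rows; each row shifts and turns the commanded pose from where the row before left it, along the tool's axes as they then stand; what a row does not reach is not made up. A row lasts 1/10 s, in which the tool goes at most 50 mm and 8.59 degrees, less where a joint would pass 70% of its speed; a pose out of reach is approached as far as the arm can. A call is refused whole if a number of a shift passes 5 or a number of a turn 8.59, either way. A call with a gripper value outside its range is refused whole. The fingers move at their own pace and stop on an object; "squeeze" is the grip in N (left out, the last holds). Time passes only in rows, so rows that do not move let the fingers close, or fill a call up. It gives the time, the measured TCP pose, the force, the opening and the grip force at its end, in the units of the state.
- manip.get_state(): the state, without advancing time (a new reading comes with each control period).
- optics.get_image(name): name is "scene" or "top" or "wrist"; returns the picture (480x640x3 uint8, red, green, blue); there is no depth.
- optics.get_calibration(name): a dict with "fov_y" (degrees; the focal length in pixels is half the picture's height over the tangent of half this angle, whatever the lens; pixels are square), "cx", "cy" (the principal point, pixels), "world_to_cam" (4x4, takes a point from world to camera coordinates). Camera axes: x right, y down, z forward; pixel columns grow to the right and rows downward; lengths in m; the calibration is good to about 2 mm. A picture is of the moment at which its call begins: read the wrist's pose just before it. get_calibration takes no time and is no camera call; for the wrist camera it gives the pose at the moment of the call.
- manip.sign_off(): hands the job in; it is judged then, once.
Trained networks look in the newest picture that a camera, given by its name, has taken for a name from the list of things; names that differ only in an ending like _2 or _b are one class to them, and where a whole thing is asked for, a point or a joint stands for the part that bears it (a point fixed in the world has none). Each returns a list of dicts, best first, with "p" (0 to 1); they miss things now and then, are a little off and sometimes report something else, mostly with a low value. They report only what shows in the picture. A call takes as long as a camera call.
- finder.silhouettes(label, camera): "region" (480x640 bool, what is visible of it) and "box" ([centre column, centre row, width, height] in pixels, round what is visible of it).
- finder.tip_of(label, camera): "at" ([column, row] in pixels: a listed point, or the origin of a listed thing).
The state is a dict: "clock": time; "qpos": joint angles; "qd": joint speeds; "effort": joint torques, N m; "position": TCP position; "ee_rot": TCP orientation; "contact_force": force on the tool from outside, world axes, zero at the start; "moment": the same for the moment, N m; "width": finger opening in m; "gripper_force": force on a finger pad.
Only numpy, scipy, OpenCV 4.12 (cv2) and the standard library are available. Lean on these libraries where they do the work, as an engineer would, in place of code of your own. Each camera call takes 0.05 s, during which the arm holds its last target. There are 200 camera calls.

## Working session

There is one attempt and no reset: what is moved stays moved. The work goes in short steps, Python scripts to look and compute and a tool call to move; the robot and the scene stay as the last step left them, time stands still between calls to the robot, and variables do not carry over. Pictures are saved under pics/ and viewed, at most 10 in all, crops included, and the job is handed in when it is done.

Besides the shell and the picture viewer there is one more tool, called after "Call:" as name(argument=value, ...) on one line, values as JSON. servo_tool: Moves the arm, as the interface text tells. Its arguments: {"type":"object","properties":{"increments":{"type":"array","items":{"type":"array","items":{"type":"number"}}},"squeeze":{"type":"number"}},"required":["increments"]}

```bash
mkdir -p pics; cat > h.py <<'E'
from rig import manip, optics, finder
import numpy as np, cv2
def ray(cam,uv,z):
    c=optics.get_calibration(cam); f=240/np.tan(np.radians(c["fov_y"])/2)
    T=np.linalg.inv(np.array(c["world_to_cam"])); d=T[:3,:3]@np.array([(uv[0]-c["cx"])/f,(uv[1]-c["cy"])/f,1]); o=T[:3,3]
    return (o+d*(z-o[2])/d[2])[:2]
def snap(cam,n=None):
    im=optics.get_image(cam)
    if n: cv2.imwrite("pics/"+n,im[:,:,::-1])
    return im
E
python3 - <<'E'
from h import *
print(manip.get_state())
for cam in("top","scene"):
    snap(cam,cam+"0.png"); print(cam,optics.get_calibration(cam))
    for l,z in(("nut_a_mid",.0095),("bay",0),("bay_mouth",0),("bottle",0),("bolt",0),("screwdriver",0),("tape",0),("mallet",0)):
        for r in finder.tip_of(l,cam)[:4]:
            print(l,round(r["p"],2),np.round(r["at"]),ray(cam,r["at"],z).round(4))
E
```

```text
{'clock': 0.0, 'qpos': array([ 1.07198643e+00,  2.76609999e-01,  1.50615508e+00,  6.13015109e-06,
        1.36067278e+00, -1.20945602e-01]), 'qd': array([-0.00061611, -0.00051188,  0.00131165, -0.00123416, -0.00099718,
        0.00264109]), 'effort': array([ 1.12736740e-03, -4.16764069e+01, -2.45800728e+01,  1.22748920e-04,
        1.06725219e-02,  1.76278864e-06]), 'position': array([0.21186473, 0.53399235, 0.23842239]), 'ee_rot': array([-2.84193626e-04,  1.87810702e-01,  9.82204810e-01, -8.77742238e-04]), 'contact_force': array([-0.66067896,  0.82217628,  0.42686191]), 'moment': array([-0.03945908, -0.03470193, -0.00765302]), 'gripper_force': 0.0, 'width': 0.08494018974056125}
top {'fov_y': 49.85578103774719, 'cx': 320.09706743392775, 'cy': 232.33224458907296, 'world_to_cam': array([[ 1.12519984e-02, -9.99935732e-01,  1.38756305e-03,
         1.51650348e-02],
       [-9.75238621e-01, -1.12805757e-02, -2.20867336e-01,
         5.47034898e-01],
       [ 2.20868794e-01,  1.13199383e-03, -9.75302873e-01,
         1.15650243e+00],
       [ 0.00000000e+00,  0.00000000e+00,  0.00000000e+0
[... 466 characters left out ...]
56559479690029, 'world_to_cam': array([[ 0.90110906,  0.43322418, -0.01786847, -0.51454116],
       [ 0.31810774, -0.6885457 , -0.65169954, -0.12852688],
       [-0.29463525,  0.58156825, -0.75826673,  1.18975763],
       [ 0.        ,  0.        ,  0.        ,  1.        ]])}
nut_a_mid 0.57 [276. 242.] [0.4522 0.0146]
nut_a_mid 0.36 [232. 422.] [ 0.5895 -0.3919]
nut_a_mid 0.31 [351. 144.] [0.4664 0.4516]
bay 0.64 [338. 186.] [0.5007 0.2727]
bay_mouth 0.92 [329. 198.] [0.4993 0.2201]
bottle 0.61 [352. 272.] [0.6516 0.0143]
bolt 0.53 [297. 291.] [ 0.5602 -0.0858]
screwdriver 0.81 [174. 392.] [ 0.4549 -0.3916]
screwdriver 0.34 [353. 276.] [0.6575 0.0062]
tape 0.58 [234. 421.] [ 0.587  -0.3873]
```

View pics/top0.png

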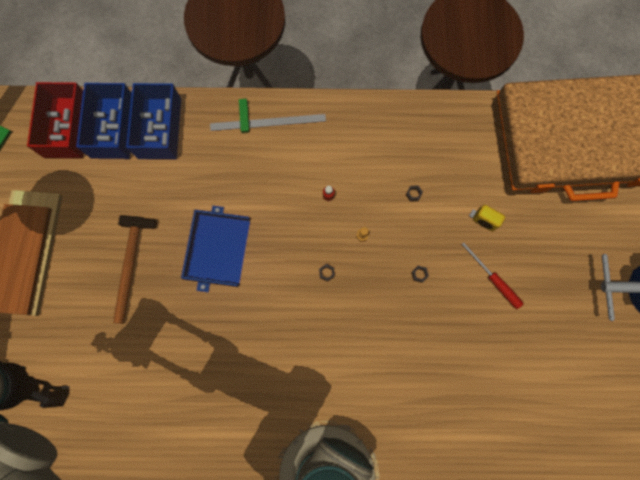

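The top view shows nuts at (327,272), (420,273) and (414,193). The bottle is at (328,192), the bolt at (364,234), and the bay spans about (183..250, 208..290) with its mouth on the right. I'll refine these next.

```bash
python3 - <<'E'
from h import *
im=snap("top"); g=im.max(2).astype(int)
for n,(u,v) in dict(n1=(327,272),n2=(420,273),n3=(414,193)).items():
    s=g[v-16:v+17,u-16:u+17]; m=(s<85).astype(np.uint8)
    k,l,st,ce=cv2.connectedComponentsWithStats(m); i=1+np.argmax(st[1:,4]); y,x=np.where(l==i)
    h=cv2.convexHull(np.stack([x,y],1).astype(np.float32)); M=cv2.moments(h); c=(M["m10"]/M["m00"]+u-16,M["m01"]/M["m00"]+v-16)
    print(n,st[i],np.round(c,1),ray("top",c,.0095).round(4))
for l,z in(("bottle",.027),("bolt",.025)):
    for r in finder.silhouettes(l,"top")[:2]:print(l,r["p"],np.round(r["box"],1),ray("top",r["box"][:2],z).round(4))
hsv=cv2.cvtColor(im,cv2.COLOR_RGB2HSV); 
b=((im[:,:,2].astype(int)-im[:,:,0])>40)&(g>50); b[:195]=0;b[300:]=0;b[:,:175]=0;b[:,260:]=0
b=cv2.morphologyEx(b.astype(np.uint8),cv2.MORPH_OPEN,np.ones((9,9)))
c,_=cv2.findContours(b,0,2); c=max(c,key=cv2.contourArea); q=cv2.approxPolyDP(c,6,True)[:,0]
for p in q: print(p,ray("top",p,0).round(3),ray("top",p,.028).round(3))
cv2.imwrite("pics/c.png",cv2.resize(im[180:300,170:440,::-1],None,fx=2.9,fy=2.9,interpolation=2))
E
```

```text
n1 [  9   8  14  17 100] [326.5 272.2] [0.4598 0.0048]
n2 [  8   9  16  16 110] [419.4 273.8] [ 0.4586 -0.2197]
n3 [  8   9  16  15 113] [413.7 193.1] [ 0.6619 -0.2117]
bottle 0.69 [327.4 196.1  10.9  15.1] [0.6463 0.0045]
[199 215] [0.602 0.324] [0.594 0.318]
[189 276] [0.448 0.339] [0.444 0.332]
[238 282] [0.435 0.219] [0.431 0.215]
[247 221] [0.588 0.204] [0.581 0.2  ]
```

View pics/c.png

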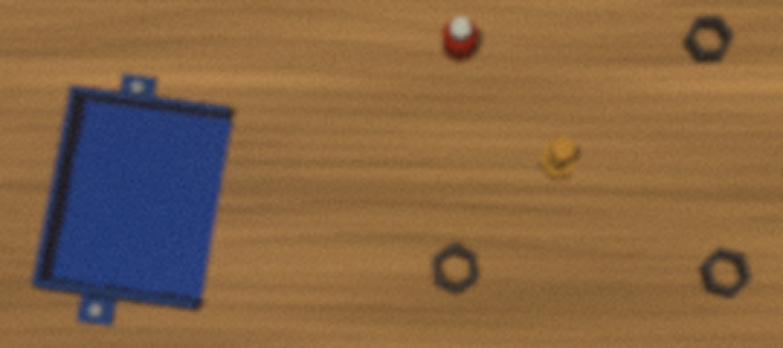

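Call:
servo_tool(increments=[[0, 0, 0, 0, 0, 8.54, 1], [0, 0, 0, 0, 0, 8.54, 1], [0, 0, 0, 0, 0, 8.54, 1], [0, 0, 0, 0, 0, 8.54, 1], [0, 0, 0, 0, 0, 8.54, 1]])

```text
clock: 1.55
position: [0.2121, 0.5345, 0.2393]
ee_rot: [-0.0, 0.535, 0.845, 0.0]
contact_force: [-1.1, -0.1, -0.2]
width: 0.0123
gripper_force: 0.0
```

Call:
servo_tool(increments=[[0, 0, 0, 0, 0, 8.54, 1], [0, 0, 0, 0, 0, 8.54, 1], [0, 0, 0, 0, 0, 8.54, 1], [-2, 1, 0, 0, 0, 0, 1], [-4, 2, 0, 0, 0, 0, 1]])

```text
clock: 2.05
position: [0.242, 0.476, 0.2391]
ee_rot: [-0.001, 0.706, 0.708, 0.001]
contact_force: [1.1, 0.6, 0.2]
width: 0.0001
gripper_force: 0.0
```

Call:
servo_tool(increments=[[-4.5, 2, 0, 0, 0, 0, 1], [-4.5, 2, 0, 0, 0, 0, 1], [-4.5, 2, 0, 0, 0, 0, 1], [-4.5, 2, 0, 0, 0, 0, 1], [-4.5, 2, 0, 0, 0, 0, 1]])

```text
clock: 2.55
position: [0.3427, 0.2478, 0.2396]
ee_rot: [0.0, 0.707, 0.708, 0.001]
contact_force: [1.2, -0.4, 0.3]
width: -0.0001
gripper_force: 0.0
```

Call:
servo_tool(increments=[[-4.5, 2, 0, 0, 0, 0, 1], [-4.5, 2, 0, 0, 0, 0, 1], [-4.5, 2, 0, 0, 0, 0, 1], [-4.5, 2, 0, 0, 0, 0, 1], [-4.5, 2, 0, 0, 0, 0, 1]])

```text
clock: 3.05
position: [0.4429, 0.0226, 0.2397]
ee_rot: [0.0, 0.707, 0.707, 0.001]
contact_force: [-0.3, 0.5, -0.6]
width: 0.0002
gripper_force: 0.0
```

Call:
servo_tool(increments=[[-4, 0.8, 2.5, 0, 0, 0, 1], [-3, 0.6, 3.5, 0, 0, 0, 1], [0, 0, 4.5, 0, 0, 4, 1], [0, 0, 3.5, 0, 0, 0, 1], [0, 0, 0, 0, 0, 0, 1]])

```text
clock: 3.55
position: [0.4526, -0.0449, 0.0955]
ee_rot: [-0.004, 0.731, 0.682, -0.003]
contact_force: [0.3, -0.6, 0.6]
width: -0.0002
gripper_force: 0.0
```

Call:
servo_tool(increments=[[0, 0.3, 3, 0, 0, 0, 1], [0, 0, 3, 0, 0, 0, 1], [0, 0, 1.5, 0, 0, 0, 1], [0, 0, 0, 0, 0, 0, 1], [0, 0, 0, 0, 0, 0, 1]])

```text
clock: 4.05
position: [0.4609, -0.0457, 0.0257]
ee_rot: [0.001, 0.731, 0.682, 0.001]
contact_force: [-0.1, -0.8, 1.0]
width: 0.0
gripper_force: 0.0
```

Call:
servo_tool(increments=[[0, -0.4, 0.7, 0, 0, 0, 1], [0, 0, 0.5, 0, 0, 0, 1], [0.5, 0, 0, 0, 0, 0, 1], [1, 0, 0, 0, 0, 0, 1], [1, 0, 0, 0, 0, 0, 1]])

```text
clock: 4.55
position: [0.4574, -0.0196, 0.0125]
ee_rot: [0.0, 0.731, 0.682, 0.0]
contact_force: [-0.2, -0.6, 0.1]
width: 0.0
gripper_force: 0.2
```

Call:
servo_tool(increments=[[1, 0, 0, 0, 0, 0, 1], [1.2, 0, 0, 0, 0, 0, 1], [1.2, 0, 0, 0, 0, 0, 1], [1.2, 0, 0, 0, 0, 0, 1], [1, 0, 0, 0, 0, 0, 1]])

```text
clock: 5.05
position: [0.4611, 0.0368, 0.0123]
ee_rot: [-0.0, 0.731, 0.682, 0.0]
contact_force: [-0.8, -1.4, 0.6]
width: -0.0
gripper_force: 0.4
```

```bash
python3 - <<'E'
from h import *
im=snap("top"); print(manip.get_state()["position"])
cv2.imwrite("pics/d.png",cv2.resize(im[180:300,170:440,::-1],None,fx=2.9,fy=2.9,interpolation=2))
E
```

```text
[0.46113138 0.03772615 0.01230895]
```

View pics/d.png

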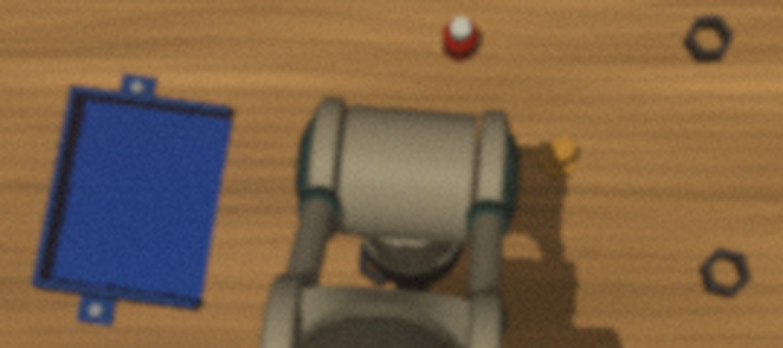

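The arm hides the nut from the top camera; I'll check it with the scene and wrist cameras.

```bash
cat >> h.py <<'E'
def nuts():
    for cam in("scene","wrist","top"):
        snap(cam)
        print(cam,[(round(r["p"],2),np.round(r["at"]),ray(cam,r["at"],.0095).round(3)) for r in finder.tip_of("nut_a_mid",cam)[:4]])
E
python3 - <<'E'
from h import *
nuts()
a=snap("wrist"); b=snap("scene")
cv2.imwrite("pics/e.png",np.vstack([cv2.resize(a,(400,300)),b[130:330,180:446].repeat(2,0).repeat(2,1)[:300,:400]])[:,:,::-1])
E
```

```text
scene [(0.54, array([289., 226.]), array([0.456, 0.075]))]
wrist []
top [(0.59, array([301., 268.]), array([0.47 , 0.066]))]
```

View pics/e.png

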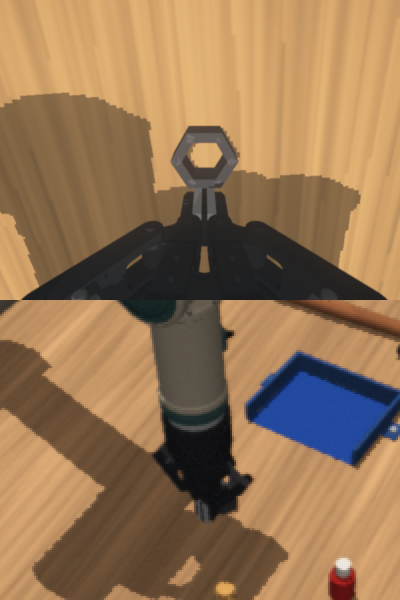

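The wrist view shows the nut centred ahead of the fingertips at about (326,251) in the full picture, with a flat against them, so I'll keep pushing.

Call:
servo_tool(increments=[[1, 0, 0, 0, 0, 0, 1], [1.5, 0, 0, 0, 0, 0, 1], [1.5, 0, 0, 0, 0, 0, 1], [1.5, 0, 0, 0, 0, 0, 1], [1.2, 0, 0, 0, 0, 0, 1]])

```text
clock: 6.0
position: [0.4657, 0.1034, 0.0123]
ee_rot: [-0.0, 0.731, 0.682, 0.0]
contact_force: [0.0, -1.5, 0.1]
width: -0.0
gripper_force: 0.3
```

```bash
cat >> h.py <<'E'
def wnut():
    # nut centre relative to TCP in tool axes (cm) from the wrist picture
    p=np.array(manip.get_state()["position"]); q=np.array(manip.get_state()["ee_rot"]); a=2*np.arctan2(q[2],q[1])
    tx=np.array([np.cos(a),np.sin(a)]); ty=np.array([np.sin(a),-np.cos(a)])
    snap("wrist")
    for k,f in(("tip",finder.tip_of),("sil",finder.silhouettes)):
        for r in f("nut_a_mid","wrist")[:3]:
            uv=r["at"] if k=="tip" else r["box"][:2]; w=ray("wrist",uv,.0095 if k=="tip" else .014); d=w-p[:2]
            print(k,round(r["p"],2),np.round(uv),w.round(3),"tool",np.round([d@tx*100,d@ty*100],1))
    print(p.round(4),np.degrees(a).round(1))
E
python3 -c "from h import *;wnut()"
```

```text
sil 0.95 [326. 259.] [0.466 0.133] tool [ 2.9 -0.1]
[0.4657 0.1034 0.0123] 86.0
```

Call:
servo_tool(increments=[[1.2, 0, 0, 0, 0, 0, 1], [1.5, 0, 0, 0, 0, 0, 1], [1.5, 0, 0, 0, 0, 0, 1], [1.5, 0, 0, 0, 0, 0, 1], [1.5, 0, 0, 0, 0, 0, 1]])

```text
clock: 6.65
position: [0.4707, 0.175, 0.0123]
ee_rot: [-0.0, 0.731, 0.682, -0.0]
contact_force: [-0.2, 0.0, -0.1]
width: -0.0003
gripper_force: 0.2
```

Call:
servo_tool(increments=[[1.5, 0, 0, 0, 0, 0, 1], [1.5, 0, 0, 0, 0, 0, 1], [1.5, 0, 0, 0, 0, 0, 1], [1.3, 0, 0, 0, 0, 0, 1], [1, 0, 0, 0, 0, 0, 1]])

```text
clock: 7.15
position: [0.4755, 0.2433, 0.0123]
ee_rot: [0.0, 0.731, 0.682, 0.0]
contact_force: [0.1, -0.3, 1.8]
width: 0.0002
gripper_force: 0.4
```

```bash
python3 - <<'E'
from h import *
wnut(); im=snap("wrist","f.png")
E
```

```text
sil 0.58 [326. 258.] [0.476 0.273] tool [ 2.9 -0.2]
[0.4755 0.2433 0.0123] 86.1
```

View pics/f.png

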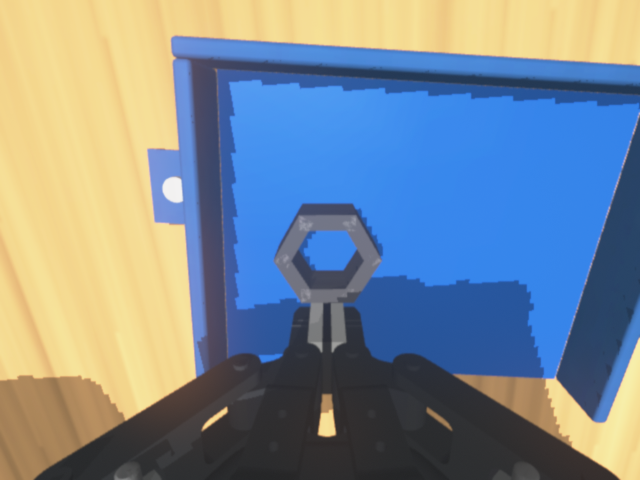

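Call:
servo_tool(increments=[[1, 0, 0, 0, 0, 0, 1], [1, 0, 0, 0, 0, 0, 1], [0.5, 0, 0, 0, 0, 0, 1], [0, 0, 0, 0, 0, 0, 1], [-3, 0, 0, 0, 0, 0, 1]])

```text
clock: 7.85
position: [0.4765, 0.2394, 0.0126]
ee_rot: [0.0, 0.73, 0.683, 0.002]
contact_force: [-0.0, -0.8, -0.7]
width: 0.0
gripper_force: 0.0
```

Call:
servo_tool(increments=[[-1, 0, -1, 0, 0, 0, 1], [0, 0, -4, 0, 0, -2, 1], [0, 0, -5, 0, 0, 0, 1], [-3, 0, 0, 0, 0, 0, 1], [-5, 0, 0, 0, 0, 0, 1]])

```text
clock: 8.35
position: [0.4739, 0.1483, 0.1152]
ee_rot: [0.002, 0.718, 0.696, 0.003]
contact_force: [-0.2, -0.9, -0.3]
width: 0.0
gripper_force: 0.0
```

Call:
servo_tool(increments=[[-5, 0, 0, 0, 0, 0, 1], [-5, 0, 0, 0, 0, 0, 1], [-5, 0, 0, 0, 0, 0, 1], [-5, 0, 0, 0, 0, 0, 1], [-5, 0, 0, 0, 0, 0, 1]])

```text
clock: 8.85
position: [0.4629, -0.1048, 0.1132]
ee_rot: [0.001, 0.719, 0.695, 0.001]
contact_force: [-0.1, 0.1, 0.1]
width: -0.0001
gripper_force: 0.0
```

Call:
servo_tool(increments=[[-5, 0, 0, 0, 0, 0, 1], [-5, 0, 0, 0, 0, 0, 1], [-5, 0, 0, 0, 0, 0, 1], [-2, 0, 0, 0, 0, 0, 1], [0, 0, 0, 0, 0, 0, 1]])

```text
clock: 9.35
position: [0.4575, -0.2763, 0.1129]
ee_rot: [0.001, 0.721, 0.693, 0.0]
contact_force: [0.6, 0.3, 0.9]
width: 0.0003
gripper_force: 0.0
```

```bash
python3 -c "from h import *;wnut()"
```

```text
[ 0.4575 -0.2763  0.1129] 87.8
```

Call:
servo_tool(increments=[[0, 0, 4, 0, 0, 0, 1], [0, 0, 4, 0, 0, 0, 1], [0, 0, 1.6, 0, 0, 0, 1], [0, 0, 0, 0, 0, 0, 1], [0, 0, 0, 0, 0, 0, 1]])

```text
clock: 10.0
position: [0.4576, -0.2716, 0.0167]
ee_rot: [-0.0, 0.719, 0.695, 0.0]
contact_force: [1.1, 0.0, -0.6]
width: 0.0001
gripper_force: 0.0
```

```bash
python3 -c "from h import *;wnut()"
```

```text
[ 0.4576 -0.2716  0.0167] 88.1
```

Call:
servo_tool(increments=[[0, 0, 0.4, 0, 0, 0, 1], [1, 0, 0, 0, 0, 0, 1], [1, 0, 0, 0, 0, 0, 1], [1, 0, 0, 0, 0, 0, 1], [1, 0, 0, 0, 0, 0, 1]])

```text
clock: 10.65
position: [0.4585, -0.2317, 0.0124]
ee_rot: [0.0, 0.719, 0.695, 0.0]
contact_force: [-0.6, -1.1, 0.3]
width: -0.0001
gripper_force: 0.3
```

```bash
python3 - <<'E'
from h import *
wnut(); im=snap("wrist","g.png")
E
```

```text
[ 0.4585 -0.2317  0.0124] 88.1
```

View pics/g.png

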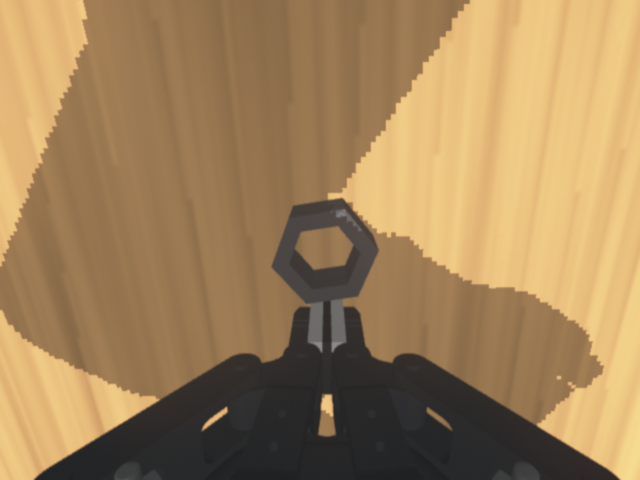

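The nut is centred at about (325,251) and touching the fingertips. I'll keep pushing, using a saturation-based check to track it.

Call:
servo_tool(increments=[[1, 0, 0, 0, 0, 0, 1], [1.2, 0, 0, 0, 0, 0, 1], [1.5, 0, 0, 0, 0, 0, 1], [1.5, 0, 0, 0, 0, 0, 1], [1.5, 0, 0, 0, 0, 0, 1]])

```text
clock: 11.35
position: [0.4607, -0.1641, 0.0123]
ee_rot: [-0.0, 0.719, 0.695, 0.0]
contact_force: [0.0, -1.3, -0.3]
width: 0.0003
gripper_force: 0.3
```

```bash
cat >> h.py <<'E'
def wsat(im=None):
    im=snap("wrist") if im is None else im
    s=cv2.cvtColor(np.ascontiguousarray(im),cv2.COLOR_RGB2HSV)[:,:,1]; m=(s<75).astype(np.uint8); m[301:]=0
    k,l,st,ce=cv2.connectedComponentsWithStats(m)
    print("sat",[list(map(int,x)) for x in st[1:] if x[4]>800],manip.get_state()["position"].round(3))
E
python3 - <<'E'
from h import *
wsat(cv2.imread("pics/g.png")[:,:,::-1]); wsat(); wnut()
E
```

```text
sat [[272, 199, 106, 102, 5966]] [ 0.461 -0.164  0.012]
sat [[276, 209, 108, 92, 5657]] [ 0.46  -0.162  0.012]
[ 0.4598 -0.1618  0.0121] 88.1
```

Call:
servo_tool(increments=[[1.2, 0, 0, 0, 0, 0, 1], [1.5, 0, 0, 0, 0, 0, 1], [1.5, 0, 0, 0, 0, 0, 1], [1.5, 0, 0, 0, 0, 0, 1], [1.5, 0, 0, 0, 0, 0, 1]])

```text
clock: 12.05
position: [0.4631, -0.0922, 0.0123]
ee_rot: [-0.0, 0.719, 0.695, 0.0]
contact_force: [0.1, -0.2, 0.1]
width: 0.0
gripper_force: 0.3
```

Call:
servo_tool(increments=[[1.5, 0, 0, 0, 0, 0, 1], [1.5, 0, 0, 0, 0, 0, 1], [1.5, 0, 0, 0, 0, 0, 1], [1.5, 0, 0, 0, 0, 0, 1], [1.5, 0, 0, 0, 0, 0, 1]])

```text
clock: 12.55
position: [0.4655, -0.0172, 0.0123]
ee_rot: [-0.0, 0.719, 0.695, -0.0]
contact_force: [0.2, -0.2, 0.0]
width: -0.0001
gripper_force: 0.3
```

```bash
python3 -c "from h import *;wsat()"
```

```text
sat [[272, 210, 107, 91, 5568]] [ 0.465 -0.015  0.012]
```

Call:
servo_tool(increments=[[1.5, 0, 0, 0, 0, 0, 1], [1.5, 0, 0, 0, 0, 0, 1], [1.5, 0, 0, 0, 0, 0, 1], [1.5, 0, 0, 0, 0, 0, 1], [1.5, 0, 0, 0, 0, 0, 1]])

```text
clock: 13.1
position: [0.468, 0.0572, 0.0122]
ee_rot: [-0.0, 0.719, 0.695, -0.0]
contact_force: [0.3, -1.0, -0.6]
width: 0.0001
gripper_force: 0.3
```

Call:
servo_tool(increments=[[1.5, 0, 0, 0, 0, 0, 1], [1.5, 0, 0, 0, 0, 0, 1], [1.5, 0, 0, 0, 0, 0, 1], [1.5, 0, 0, 0, 0, 0, 1], [1.5, 0, 0, 0, 0, 0, 1]])

```text
clock: 13.6
position: [0.4704, 0.132, 0.0122]
ee_rot: [-0.0, 0.719, 0.695, -0.0]
contact_force: [0.7, 0.2, 0.8]
width: -0.0002
gripper_force: 0.3
```

Call:
servo_tool(increments=[[1.5, 0, 0, 0, 0, 0, 1], [1.5, 0, 0, 0, 0, 0, 1], [1.5, 0, 0, 0, 0, 0, 1], [1.5, 0, 0, 0, 0, 0, 1], [1, 0, 0, 0, 0, 0, 1]])

```text
clock: 14.1
position: [0.4734, 0.2025, 0.0123]
ee_rot: [-0.0, 0.719, 0.695, 0.0]
contact_force: [0.3, -1.6, 0.5]
width: -0.0004
gripper_force: 0.4
```

```bash
python3 -c "
from h import *;wsat();wnut();snap('wrist','w2.png')"
```

```text
sat [[275, 15, 127, 122, 7334], [195, 128, 214, 173, 7762]] [0.474 0.203 0.012]
sil 0.56 [336.  79.] [0.478 0.296] tool [9.2 0.1]
[0.4738 0.2035 0.0124] 88.1
```

View pics/w2.png

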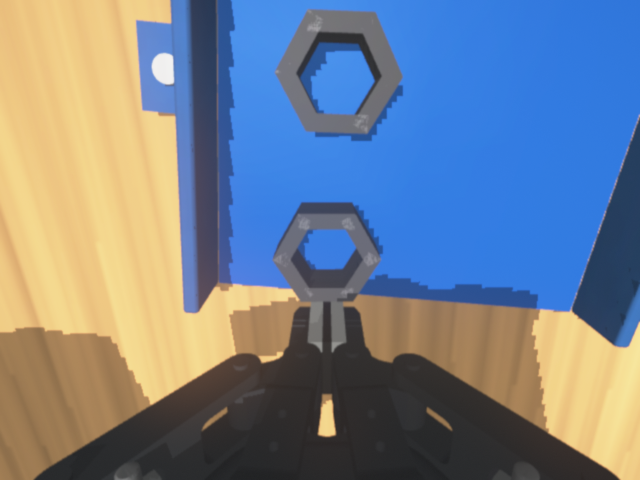

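A is inside at (0.478,0.296) and B is just crossing the mouth. I'll push B 2.4 cm further, back off, and remeasure C, the bolt and the bottle.

Call:
servo_tool(increments=[[0.8, 0, 0, 0, 0, 0, 1], [1, 0, 0, 0, 0, 0, 1], [0.6, 0, 0, 0, 0, 0, 1], [0, 0, 0, 0, 0, 0, 1], [-3, 0, 0, 0, 0, 0, 1]])

```text
clock: 14.85
position: [0.4745, 0.1974, 0.0125]
ee_rot: [0.0, 0.718, 0.696, 0.002]
contact_force: [-0.3, -1.0, -0.5]
width: -0.0003
gripper_force: 0.0
```

Call:
servo_tool(increments=[[-2, 0, -1, 0, 0, 0, 1], [0, 0, -4, 0, 0, -5, 1], [0, 0, -5, 0, 0, -8, 1], [0, 0, 0, 0, 0, -8, 1], [0, 0, 0, 0, 0, 0, 1]])

```text
clock: 15.35
position: [0.4735, 0.1752, 0.1139]
ee_rot: [0.001, 0.581, 0.814, 0.001]
contact_force: [-1.2, -0.4, -0.7]
width: -0.0003
gripper_force: 0.0
```

```bash
python3 - <<'E'
from h import *
print(manip.get_state()["position"],manip.get_state()["ee_rot"])
nuts()
for cam in("top","scene"):
    for l,z in(("bottle",.027),("bolt",.025),("bottle",0),("bolt",0)):
        f=finder.silhouettes if z else finder.tip_of
        for r in f(l,cam)[:2]:
            uv=r["box"][:2] if z else r["at"]; print(cam,l,z,round(r["p"],2),np.round(uv,1),ray(cam,uv,z).round(3))
t=optics.get_image("top"); s=optics.get_image("scene")
A=t[165:265,300:440].repeat(4,0).repeat(4,1); B=s[230:330,250:390].repeat(4,0).repeat(4,1)
cv2.imwrite("pics/k.png",cv2.resize(np.vstack([A,B]),(420,600))[:,:,::-1])
E
```

```text
[0.47345155 0.17522545 0.11392152] [0.00119038 0.58063453 0.81416227 0.00138592]
scene [(0.64, array([335., 177.]), array([0.483, 0.294]))]
wrist []
top [(0.64, array([206., 262.]), array([0.481, 0.298]))]
top bottle 0.027 0.73 [329.4 192.6] [ 0.655 -0.   ]
top bolt 0.025 0.55 [363.9 236.1] [ 0.547 -0.085]
top bottle 0 0.73 [328.5 196.4] [0.654 0.001]
top bottle 0 0.47 [360.1 236.3] [ 0.552 -0.078]
top bolt 0 0.5 [360.7 240.8] [ 0.54  -0.079]
scene bottle 0.027 0.7 [348.4 269.1] [0.648 0.   ]
scene bolt 0.025 0.8 [292.9 283.9] [ 0.553 -0.087]
scene bolt 0.025 0.45 [347.8 269.8] [ 0.647 -0.001]
scene bottle 0 0.74 [348.8 274.2] [0.648 0.006]
scene bolt 0 0.56 [293.1 286.2] [ 0.547 -0.078]
```

View pics/k.png

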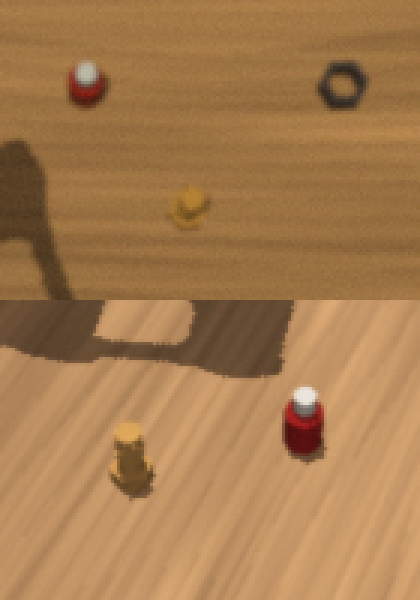

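C is at (0.662,-0.212). The midpoint of the gap between the bolt (0.549,-0.083) and the bottle (0.651,0.003) is about (0.600,-0.040). A straight push at yaw 109° passes through it.

Call:
servo_tool(increments=[[-3, 0.5, 0, 0, 0, 0, 1], [-4.8, 0.5, 0, 0, 0, 0, 1], [-4.8, 0.5, 0, 0, 0, 0, 1], [-4.8, 0.5, 0, 0, 0, 0, 1], [-4.8, 0.5, 0, 0, 0, 0, 1]])

```text
clock: 16.65
position: [0.5693, -0.0284, 0.1125]
ee_rot: [0.0, 0.58, 0.814, 0.0]
contact_force: [1.4, -0.2, -0.0]
width: -0.0001
gripper_force: 0.0
```

Call:
servo_tool(increments=[[-4.8, 0.5, 0, 0, 0, 0, 1], [-4.8, 0.5, 0, 0, 0, 0, 1], [-4.8, 0.5, 0, 0, 0, 0, 1], [-4.8, 0.5, 0, 0, 0, 0, 1], [-4.8, 0.5, 0, 0, 0, 0, 1]])

```text
clock: 17.15
position: [0.671, -0.2473, 0.1122]
ee_rot: [-0.0, 0.581, 0.814, 0.0]
contact_force: [0.9, 0.0, -0.7]
width: -0.0002
gripper_force: 0.0
```

Call:
servo_tool(increments=[[-1.5, 0.2, 0, 0, 0, 0, 1], [0, 0, 3, 0, 0, 0, 1], [0, 0, 3, 0, 0, 0, 1], [0, 0, 0, 0, 0, 0, 1], [0, 0, 0, 0, 0, 0, 1]])

```text
clock: 17.65
position: [0.6769, -0.2581, 0.052]
ee_rot: [-0.001, 0.58, 0.814, -0.0]
contact_force: [0.0, -0.4, 0.7]
width: -0.0
gripper_force: 0.0
```

```bash
python3 -c "
from h import *;wsat();wnut()"
```

```text
sat [[280, 149, 85, 85, 3344]] [ 0.678 -0.259  0.053]
[ 0.6779 -0.2586  0.0534] 109.1
```

Call:
servo_tool(increments=[[0, 0, 3, 0, 0, 0, 1], [0, 0, 1.1, 0, 0, 0, 1], [0, 0, 0, 0, 0, 0, 1], [1, 0, 0, 0, 0, 0, 1], [1, 0, 0, 0, 0, 0, 1]])

```text
clock: 18.35
position: [0.6713, -0.2397, 0.0125]
ee_rot: [0.001, 0.581, 0.814, 0.0]
contact_force: [0.5, -2.8, -0.3]
width: -0.0001
gripper_force: 0.4
```

Call:
servo_tool(increments=[[1, 0, 0, 0, 0, 0, 1], [1, 0, 0, 0, 0, 0, 1], [1, 0, 0, 0, 0, 0, 1], [1, 0, 0, 0, 0, 0, 1], [1, 0, 0, 0, 0, 0, 1]])

```text
clock: 18.85
position: [0.6544, -0.1919, 0.0116]
ee_rot: [0.0, 0.58, 0.814, 0.0]
contact_force: [-0.1, -0.7, 0.2]
width: 0.0004
gripper_force: 0.4
```

```bash
python3 -c "
from h import *;wsat();wnut()"
```

```text
sat [[277, 211, 107, 90, 5540]] [ 0.653 -0.19   0.011]
[ 0.6532 -0.1899  0.0113] 109.1
```

Call:
servo_tool(increments=[[1.2, 0, -0.1, 0, 0, 0, 1], [1.5, 0, 0, 0, 0, 0, 1], [1.5, 0, 0, 0, 0, 0, 1], [1.5, 0, 0, 0, 0, 0, 1], [1.3, 0, 0, 0, 0, 0, 1]])

```text
clock: 19.55
position: [0.6307, -0.1247, 0.0122]
ee_rot: [-0.0, 0.58, 0.814, 0.0]
contact_force: [0.4, -0.1, -0.3]
width: 0.0002
gripper_force: 0.2
```

```bash
python3 -c "
from h import *;wsat()"
```

```text
sat [[540, 0, 100, 37, 2720], [276, 210, 107, 91, 5532]] [ 0.63  -0.123  0.012]
```

Call:
servo_tool(increments=[[1.2, 0, 0, 0, 0, 0, 1], [1.5, 0, 0, 0, 0, 0, 1], [1.5, 0, 0, 0, 0, 0, 1], [1.5, 0, 0, 0, 0, 0, 1], [1.3, 0, 0, 0, 0, 0, 1]])

```text
clock: 20.1
position: [0.6082, -0.059, 0.0123]
ee_rot: [-0.0, 0.58, 0.814, 0.0]
contact_force: [0.0, -1.2, 0.5]
width: -0.0
gripper_force: 0.4
```

```bash
python3 -c "
from h import *;wsat()"
```

```text
sat [[276, 210, 106, 91, 5453], [497, 229, 84, 71, 4206]] [ 0.607 -0.057  0.012]
```

Call:
servo_tool(increments=[[1.2, 0, 0, 0, 0, 0, 1], [1.4, 0, 0, 0, 0, 0, 1], [1.4, 0, 0, 0, 0, 0, 1], [1.4, 0, 0, 0, 0, 0, 1], [1.3, 0, 0, 0, 0, 0, 1]])

```text
clock: 20.65
position: [0.5864, 0.0042, 0.0123]
ee_rot: [-0.0, 0.58, 0.814, 0.0]
contact_force: [0.1, -0.7, 0.9]
width: -0.0003
gripper_force: 0.4
```

Call:
servo_tool(increments=[[1.4, 0, 0, 0, 0, 0, 1], [1.4, 0, 0, 0, 0, 0, 1], [1.4, 0, 0, 0, 0, 0, 1], [1.3, 0, 0, 0, 0, 0, 1], [0.8, 0, 0, 0, 0, 0, 1]])

```text
clock: 21.15
position: [0.5658, 0.0638, 0.0123]
ee_rot: [-0.0, 0.58, 0.815, -0.0]
contact_force: [-0.1, -0.7, -0.2]
width: -0.0
gripper_force: 0.3
```

```bash
python3 -c "
from h import *;wsat()"
```

```text
sat [[276, 210, 107, 91, 5453]] [0.565 0.065 0.012]
```

Call:
servo_tool(increments=[[-1.5, 0, 0, 0, 0, 0, 1], [0, 0, 0, 0, 0, 8, 1], [0, 0, 0, 0, 0, 8, 1], [0, -1.2, 0, 0, 0, 0, 1], [0, 0, 0, 0, 0, 0, 1]])

```text
clock: 21.7
position: [0.5569, 0.0468, 0.0119]
ee_rot: [-0.001, 0.687, 0.726, -0.001]
contact_force: [-1.1, 0.0, -0.2]
width: 0.0002
gripper_force: 0.0
```

Call:
servo_tool(increments=[[0.8, 0, 0, 0, 0, 0, 1], [1, 0, 0, 0, 0, 0, 1], [1, 0, 0, 0, 0, 0, 1], [1, 0, 0, 0, 0, 0, 1], [1, 0, 0, 0, 0, 0, 1]])

```text
clock: 22.2
position: [0.5568, 0.0968, 0.0123]
ee_rot: [0.0, 0.688, 0.726, 0.0]
contact_force: [0.3, -1.0, 0.4]
width: -0.0002
gripper_force: 0.4
```

```bash
python3 -c "
from h import *;wsat()"
```

```text
sat [[288, 210, 106, 91, 5515]] [0.557 0.098 0.012]
```

Call:
servo_tool(increments=[[1.2, 0, 0, 0, 0, 0, 1], [1.4, 0, 0, 0, 0, 0, 1], [1.4, 0, 0, 0, 0, 0, 1], [1.4, 0, 0, 0, 0, 0, 1], [1.4, 0, 0, 0, 0, 0, 1]])

```text
clock: 22.75
position: [0.553, 0.1649, 0.0123]
ee_rot: [-0.0, 0.688, 0.726, 0.0]
contact_force: [0.7, -0.7, 0.4]
width: -0.0
gripper_force: 0.3
```

```bash
python3 -c "
from h import *;wsat();snap('wrist','w3.png')"
```

```text
sat [[39, 14, 130, 125, 8966], [0, 82, 496, 219, 6672]] [0.553 0.167 0.012]
```

View pics/w3.png

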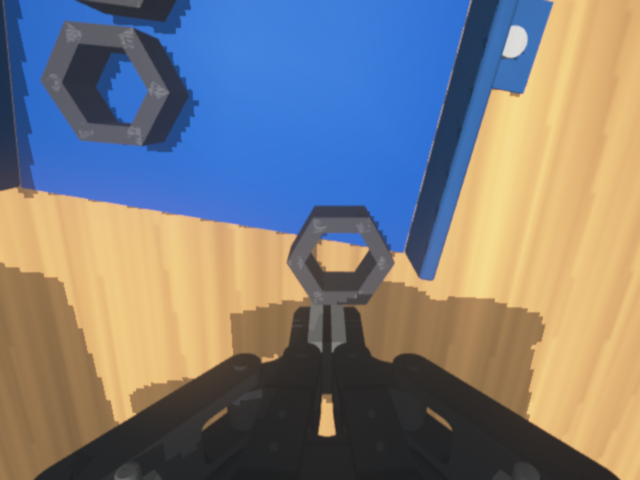

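Nut C at (341,255) is crossing the mouth and clear of the right wall. B is lying inside. I'll push C 6.8 cm further, then retreat.

Call:
servo_tool(increments=[[1.2, 0, 0, 0, 0, 0, 1], [1.4, 0, 0, 0, 0, 0, 1], [1.4, 0, 0, 0, 0, 0, 1], [1.4, 0, 0, 0, 0, 0, 1], [1.4, 0, 0, 0, 0, 0, 1]])

```text
clock: 23.35
position: [0.5494, 0.2328, 0.0123]
ee_rot: [-0.0, 0.688, 0.726, 0.0]
contact_force: [0.5, -0.3, 0.5]
width: 0.0001
gripper_force: 0.2
```

Call:
servo_tool(increments=[[0, 0, 0, 0, 0, 0, 1], [-3, 0, 0, 0, 0, 0, 1], [-3, 0, -1, 0, 0, 0, 1], [0, 0, -4, 0, 0, 0, 1], [0, 0, -5, 0, 0, 0, 1]])

```text
clock: 23.85
position: [0.5509, 0.17, 0.1112]
ee_rot: [-0.002, 0.689, 0.725, -0.003]
contact_force: [1.2, 0.1, 0.0]
width: -0.0004
gripper_force: 0.0
```

Call:
servo_tool(increments=[[-4, 0, -3, 0, 0, 0, 1], [-4, -4, -3, 0, 0, 0, 1], [0, -5, -3, 0, 0, 0, 1], [0, -5, 0, 0, 0, 0, 1], [0, 0, 0, 0, 0, 0, 1]])

```text
clock: 24.35
position: [0.4242, 0.0932, 0.1911]
ee_rot: [-0.003, 0.688, 0.725, -0.003]
contact_force: [-0.3, -0.9, -0.5]
width: -0.0002
gripper_force: 0.0
```

```bash
python3 - <<'E'
from h import *
nuts()
M=np.array([.510,.207]);
t=optics.get_image("top"); s=optics.get_image("scene")
A=t[180:300,170:370]; B=s[140:340,230:430]
cv2.imwrite("pics/z.png",np.hstack([cv2.resize(A,(500,300)),cv2.resize(B,(300,300))])[:,:,::-1])
for l in("bottle","bolt"):
    for c in("top","scene"): print(l,c,[ray(c,r["box"][:2],.026).round(3) for r in finder.silhouettes(l,c)[:1]])
E
```

```text
scene [(0.54, array([335., 176.]), array([0.483, 0.297])), (0.34, array([233., 420.]), array([ 0.589, -0.389]))]
wrist []
top [(0.69, array([208., 260.]), array([0.485, 0.293])), (0.49, array([488., 274.]), array([ 0.461, -0.386])), (0.17, array([222., 230.]), array([0.562, 0.262]))]
bottle top [array([0.654, 0.005])]
bottle scene [array([0.647, 0.001])]
bolt top []
bolt scene [array([ 0.553, -0.088])]
```

View pics/z.png

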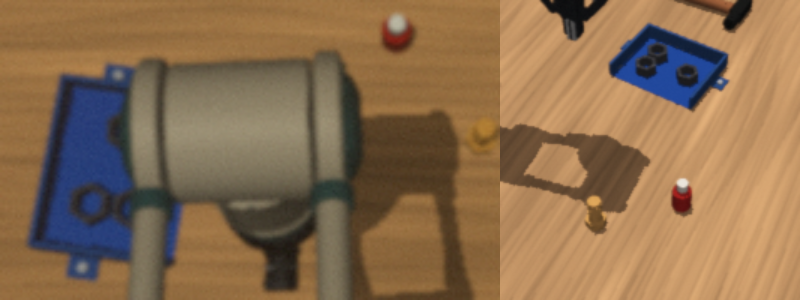

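The scene view shows all three nuts lying flat, well inside the bay. The bottle and bolt are standing where they were, and the arm is clear.

```bash
python3 -c "
from h import *;print(manip.sign_off())"
```

```text
the job is handed in; nothing more can be done
None
```

I swept all three nuts into the bay and handed the job in at about 25 s; the last pictures show them lying flat inside, with the bottle and bolt still standing in place (the hand-in returned no verdict).

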